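# Check an extension spring at its test length on the bench tester

### The job

Check the spring on the bench tester: swing the yellow-knobbed lock lever clockwise from the red bar to its stop at the green bar, which frees the carriage, then pull the carriage toward you by its black bow handle until its pointer stands at the red rider on the scale. Finish while still holding the handle there, steady, so that the load can be read off the dial. Do not overstretch the spring well past the red rider, leave the rider where it is set, and leave the pliers, the caliper and the bin of springs alone.

Things in the scene. Friction and masses are not known exactly. Their poses are not given: they have to be found in the camera images.
- tester: bench spring tester, fixed: blue base plate 370 x 200 mm, top 24 mm above the bench, with two guide rods, a scale and a dial head about 160 mm high at its far end. Origin on the bench under the carriage's locked position; the plate reaches from 165 mm in front of it to 205 mm behind, 95 mm to its right, 105 mm to its left. Its x axis points along the rods away from the operator, toward the dial: the carriage is pulled along -x. y points to its left, z up
- carriage: aluminium sliding block 50 x 85 x 30 mm on the guide rods, top 61 mm above the bench, axes as the tester's; moves only along the tester's -x, by up to 105 mm from its locked position. A real spring draws it back: about 5 N at the locked position and 1.3 N more for every 10 mm. While the lock lever is closed its brass tongue stands 6 mm in front of the block and stops it
- pull_handle (a point): middle of the black cross bar of the bow handle on the carriage, 105 mm above the bench: a round bar 14 mm thick along the tester's y, on two posts 14 mm thick whose inner faces are 52 mm apart, with 37 mm of free height under the bar; moves with the carriage, axes as the tester's
- pointer (a point): tip of the thin black pointer on the carriage's right side, over the white scale; moves with the carriage, axes as the tester's
- red_mark (a point): middle of the red rider, 8 mm wide along x, clamped on the scale's outer edge as the length mark (set 45 to 85 mm along the tester's -x from the pointer's locked position; it shifts if knocked hard); axes as the tester's. The pointer stands at the mark when both have the same x in the tester's frame
- lock (a joint): angle of the lock lever, rad: 0 = locked, lever across (pointing to the tester's +y, over the red bar); 1.571 = free, lever along (pointing to +x, over the green bar); grows clockwise seen from above. A spring plunger holds it in either end position: the lever springs to the nearer end from anywhere between, and about 3 N at the knob carry it over the middle
- lock_knob (a point): middle of the yellow upright knob at the end of the lock lever, 92 mm above the bench: round, 22 mm thick over its upper half, tapering to 16 mm at its foot, from 60 to 107 mm above the bench, standing on the flat steel lever 14 mm wide (62 mm high at its top)
- lock_pivot (a point): point on the lock lever's upright axis at the knob's height, 92 mm above the bench; fixed on the tester; the knob moves on a circle of 72 mm radius about it
- small_bin: yellow open stacking bin 135 x 97 x 56 mm with a few springs, loose on the bench right of the tester; origin at the centre of its underside; to be left alone
- combi_pliers: orange-handled pliers 171 x 55 x 15 mm, lying loose left of the tester; origin at the centre of the underside; to be left alone
- caliper: steel sliding caliper 202 x 74 x 12 mm, lying loose right of the tester; origin at the centre of the underside; to be left alone

How it is judged:
By the outcome, as a careful person would: the job done as asked, in the order asked, and still so for the second after the job is handed in, while the arm keeps its last pose, push and grip.
It also fails if it takes over 50 s, if anything falls off the work surface, if the arm or the gripper's body presses on something with over 40 N, if the wrist force passes 120 N, or if a joint passes its speed limit or range.

### The arm

A 6-joint arm with a two-finger parallel gripper is mounted at the origin on a cart in front of the work surface, level with it; the furniture and walls round the work are solid. World frame = base frame: x ahead of the robot, y to its left, z up, the work surface at z = 0. Lengths are in m, angles in rad, forces in N, time in s.
With the tool pointing down it reaches from about 0.3 to 0.775 m from the base axis. Payload 14.6 kg.
Tool frame: the origin (TCP) lies at the very end of the fingers, on their centre line; the grasp point (between the pads) lies 19 mm behind it; z points along the fingers, y is the line along which they close (so a half turn about z gives the same grasp; the last joint's range is limited). The gripper opens to 94 mm and grips with 3 to 60 N. Pads are 16 mm wide; open, the fingers measure 119 mm over their backs; the gripper's body (75 mm by 177 mm) begins 78 mm behind the grasp point.
Start: joints at [-1.226, 0.3, 1.521, -0, 1.321, -0.067], TCP at [0.22, -0.504, 0.184] pointing down, gripper open.
Joint ranges: [-3.03, 3.03], [-0.79, 2.21], [0.23, 2.52], [-1.04, 4.18], [0, 3.07], [-2.55, 2.55]. Speed limits (rad/s): [2.22, 2.22, 2.57, 3.14, 3.14, 3.14].

### API

Orientations are given as [roll, pitch, yaw] about the fixed x, y, z axes, in that order (R = Rz(yaw) Ry(pitch) Rx(roll)).
In Python, from station import ctrl gives the robot as it stands.
- The arm moves only by the tool move_arm, never from a script. Its argument "increments" is a list of rows, each a list of 7 numbers: the opening, from 0 (shut) to 1 (fully open), then the shift along the tool's x, y, z in units of 50 mm (1.0 is 50 mm), then the turn, a rotation vector about the tool's x, y, z in rad. In form: [[claw, tx, ty, tz, rx, ry, rz], ...]. A call has 1 to 20 rows; each row shifts and turns the commanded pose from where the row before left it, along the tool's axes as they then stand; what a row does not reach is not made up. A row lasts 1/10 s, in which the tool goes at most 50 mm and 8.59 degrees, less where a joint would pass 70% of its speed; a pose out of reach is approached as far as the arm can. A call is refused whole if a number of a shift passes 1 or a number of a turn 0.15, either way. A call with a gripper value outside its range is refused whole. The fingers move at their own pace and stop on an object; "force" is the grip in N (left out, the last holds). Time passes only in rows, so rows that do not move let the fingers close. It gives the time, the measured TCP pose, the force, the opening and the grip force at its end, in the units of the state.
- ctrl.get_obs(): the state, without advancing time (a new reading comes with each control period).
- ctrl.camera(name): name is "side" or "top"; returns a dict with "color" (480x640x3 uint8, blue, green, red), "K" (3x3 intrinsics, pixels), "pose" (4x4, takes a point from camera to world coordinates). Camera axes: x right, y down, z forward; pixel columns grow to the right and rows downward; lengths in m; the calibration is good to about 2 mm. A picture is of the moment at which its call begins. There is no depth.
- ctrl.hand_in(): hands the job in; it is judged then, once.
Trained networks look in a picture, given as the dict that the camera call returned (one of the last four; its "shot" number tells which), for a name from the list of things; names that differ only in an ending like _2 or _b are one class to them, and where a whole thing is asked for, a point or a joint stands for the part that bears it (a point fixed in the world has none). Each returns a list of dicts, best first, with "conf" (0 to 1); they miss things now and then, are a little off and sometimes report something else, mostly with a low value. They report only what shows in the picture. A call takes as long as a camera call.
- ctrl.cut_out(name, picture): "mask" (480x640 bool, what is visible of it) and "centre" ([row, column] in pixels, amid what is visible of it).
The state is a dict: "time_s": time; "qpos": joint angles; "joint_vel": joint speeds; "tau": joint torques, N m; "ee_pos": TCP position; "eef_rot": TCP orientation; "force": force on the tool from outside, world axes, zero at the start; "moment": the same for the moment, N m; "grip_width": finger opening in m; "grip_force": force on a finger pad.
Only numpy, scipy, OpenCV 4.12 (cv2) and the standard library are available. Lean on these libraries where they do the work, as an engineer would, in place of code of your own. Each camera call takes 0.05 s, during which the arm holds its last target. There are 200 camera calls.

## Working session

There is one attempt and no reset: what is moved stays moved. The work goes in short steps, Python scripts to look and compute and a tool call to move; the robot and the scene stay as the last step left them, time stands still between calls to the robot, and variables do not carry over. Pictures are saved under pics/ and viewed, at most 10 in all, crops included, and the job is handed in when it is done.

Besides the shell and the picture viewer there is one more tool, called after "Emit:" as name([rows], argument=value, ...), one row to a line, values as JSON. move_arm: Moves the arm, as the interface text tells. Its arguments: {"type":"object","properties":{"increments":{"type":"array","items":{"type":"array","items":{"type":"number"}}},"force":{"type":"number"}},"required":["increments"]}

```bash
mkdir -p pics
cat > h.py <<'E'
import numpy as np, cv2
from station import ctrl
def ray(pic,rc):
    K,T=np.array(pic["K"]),np.array(pic["pose"])
    d=T[:3,:3]@np.linalg.solve(K,[rc[1],rc[0],1.]); return T[:3,3],d
def at_z(pic,rc,z):
    o,d=ray(pic,rc); return o+d*(z-o[2])/d[2]
def proj(pic,p):
    K,T=np.array(pic["K"]),np.array(pic["pose"])
    c=K@(T[:3,:3].T@(np.array(p)-T[:3,3])); return c[:2]/c[2]
def tri(a,ra,b,rb):
    o1,d1=ray(a,ra);o2,d2=ray(b,rb)
    s=np.linalg.lstsq(np.c_[d1,-d2],o2-o1,rcond=None)[0]
    p,q=o1+s[0]*d1,o2+s[1]*d2
    return (p+q)/2,np.linalg.norm(p-q)
E
python3 - <<'E'
from h import *
np.set_printoptions(precision=4,suppress=True)
t=ctrl.camera("top");s=ctrl.camera("side")
cv2.imwrite("pics/t0.png",t["color"]);cv2.imwrite("pics/s0.png",s["color"])
print(t["K"],t["pose"][:3],s["pose"][:3])
for n in ["lock_knob","pull_handle","pointer","red_mark","carriage","tester","lock_pivot","lock"]:
    for nm,p in (("top",t),("side",s)):
        try:
            for r in ctrl.cut_out(n,p)[:2]: print(n,nm,round(r["conf"],2),np.round(r["centre"],1),r["mask"].sum())
        except Exception as e: print(n,e)
print(ctrl.get_obs())
E
```

```text
[[534.6174   0.     317.9013]
 [  0.     534.6174 241.6181]
 [  0.       0.       1.    ]] [[-0.0286 -0.9892  0.1437  0.4658]
 [-0.9995  0.0268 -0.0145 -0.1939]
 [ 0.0105 -0.144  -0.9895  1.0969]] [[ 0.9962 -0.056   0.0674  0.5389]
 [-0.0841 -0.3981  0.9135 -1.2019]
 [-0.0243 -0.9156 -0.4013  0.5284]]
lock_knob top 0.8 [261.3 218.3] 522
lock_knob side 0.84 [219.6 309.9] 287
pull_handle top 0.96 [246.6 273.1] 1282
pull_handle top 0.29 [240.4 272.4] 18525
pull_handle side 0.95 [236.6 321.3] 630
pointer top 0.64 [245.6 274.6] 1225
pointer side 0.87 [236.4 323.2] 653
red_mark top 0.58 [285.6 308.1] 71
carriage top 0.68 [247.1 270.6] 1327
carriage side 0.71 [239. 322.] 666
tester top 0.91 [242.3 276.2] 18672
tester side 0.85 [246.2 339.9] 6941
lock_pivot top 0.76 [240.9 270.2] 18721
lock_pivot side 0.7 [250.8 342.8] 6980
lock_pivot side 0.54 [226.6 350. ] 349
lock top 0.86 [259.9 217.2] 569
lock side 0.86 [218.6 311.4] 292
{'time_s': 0.9, 'qpos': array([-1.2256,  0.2999,  1.521 ,  0.    ,  1.3207, -0.0666]), 'joint_vel': array([-0.0015,  0.0013,  0.0018, -0.0013,  0.0001, -0.0008]), 'tau': array([ -0.0004, -53.1661, -35.2913,   0.0708,   0.0213,   0.    ]), 'ee_pos': array([ 0.2201, -0.504 ,  0.184 ]), 'eef_rot': array([ 3.1416, -0.    ,  0.4118]), 'force': array([ 1.0391, -0.5555,  0.3679]), 'moment': array([-0.0192, -0.0163, -0.0412]), 'grip_force': 0.0, 'grip_width': 0.0937318169669664}
```

View pics/t0.png

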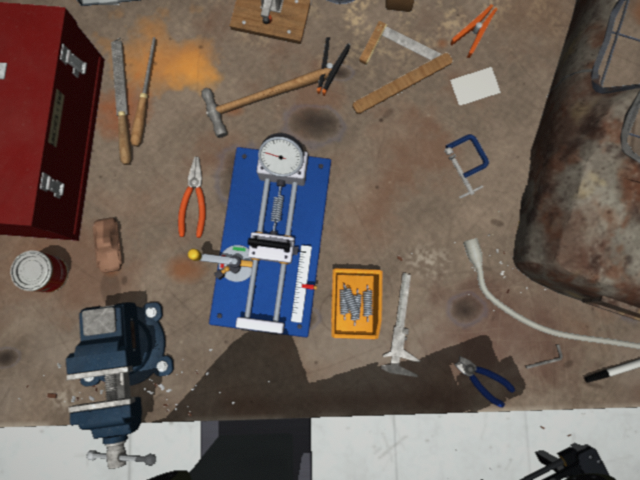

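View pics/s0.png

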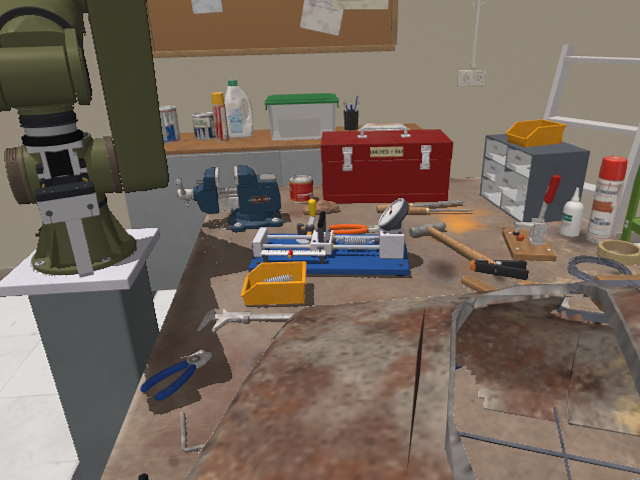

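The top view shows the knob at (193,255), the pivot near (237,262), the handle at (270,243) and the rider at (309,286). I'll crop closer and compute positions.

Run:
```python
from h import *
np.set_printoptions(precision=4,suppress=True)
t=ctrl.camera("top");s=ctrl.camera("side")
c=t["color"][130:345,180:345]; cv2.imwrite("pics/t1.png",cv2.resize(c,None,fx=2.75,fy=2.75,interpolation=cv2.INTER_CUBIC))
c2=s["color"][180:280,240:420]; 
cv2.imwrite("pics/s1.png",cv2.resize(c2,None,fx=4.4,fy=4.4,interpolation=cv2.INTER_CUBIC))
hsv=cv2.cvtColor(t["color"],cv2.COLOR_BGR2HSV)
m=cv2.inRange(hsv,(105,120,60),(125,255,255)); m[:130]=0;m[345:]=0;m[:,:200]=0;m[:,345:]=0
m=cv2.morphologyEx(m,cv2.MORPH_OPEN,np.ones((3,3)))
ys,xs=np.nonzero(m)
P=np.array([at_z(t,(y,x),.024)[:2] for y,x in zip(ys,xs)],np.float32)
r=cv2.minAreaRect(P*1000);print(r, cv2.boxPoints(r))
for n,px,z in [("knob",(255,193),.107),("pivot",(262,237),.06),("handle",(242,270),.112),("rider",(286,309),.04)]:
    print(n,at_z(t,px,z))
```

```text
((628.3790893554688, -114.86050415039062), (198.01791381835938, 367.6988525390625), 81.06986236572266) [[ 431.3891 -184.1303]
 [ 794.6308 -241.2083]
 [ 825.3691  -45.5907]
 [ 462.1274   11.4872]]
knob [0.5907 0.0245 0.107 ]
pivot [ 0.5806 -0.0505  0.06  ]
handle [ 0.6105 -0.1192  0.112 ]
rider [ 0.5313 -0.1893  0.04  ]
```

View pics/t1.png

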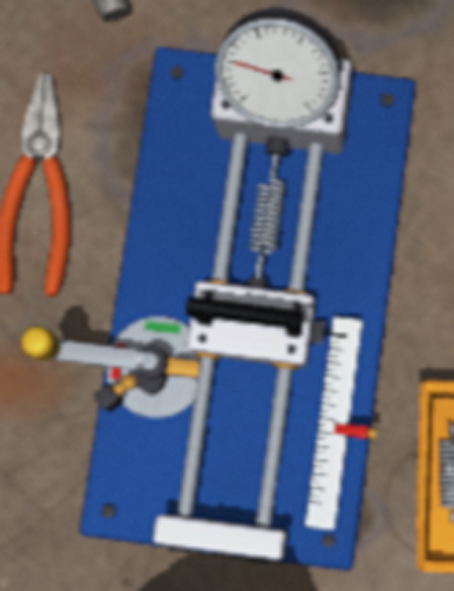

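View pics/s1.png

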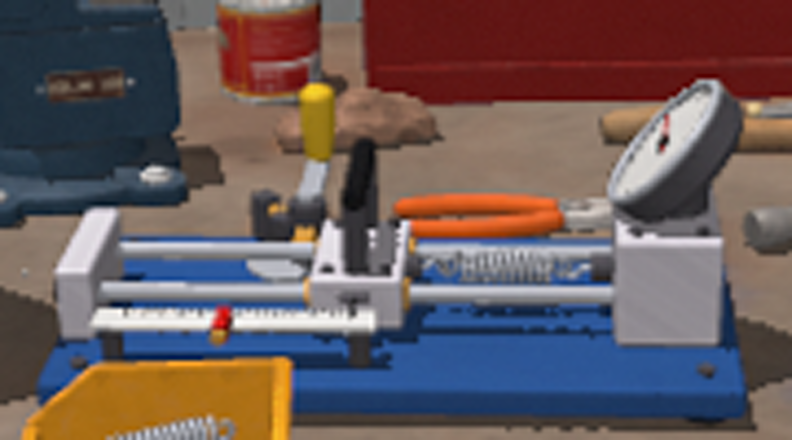

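```bash
cat >> h.py <<'E'
YAW=-0.156; xh=np.array([np.cos(YAW),np.sin(YAW)]); yh=np.array([-xh[1],xh[0]]); O=np.array([.6078,-.1167])
def W(x,y): return O+x*xh+y*yh
def rows(p0,y0,wps,claw):
    """wps: (x,y,z,yaw,n) -> increments in tool axes"""
    p=np.array(p0,float);y=y0;out=[]
    for *q,yw,n in wps:
        d=(np.array(q)-p)/n;dy=(yw-y)/n
        for i in range(n):
            c,s=np.cos(y),np.sin(y)
            R=np.array([[c,s,0],[s,-c,0],[0,0,-1]])
            v=np.round(R.T@d/.05,2); r=round(-dy,3)
            out.append([claw,*v.tolist(),0,0,r])
            p=p+R@v*.05; y-=r
    print(len(out),p,y); print(str([[float(v) if v%1 else int(v) for v in r] for r in out]).replace(' ','')); return p,y
E
python3 - <<'E'
from h import *
np.set_printoptions(precision=4,suppress=True)
t=ctrl.camera("top");s=ctrl.camera("side")
k=np.r_[W(-.039,.137),.092]; print("knob",k,proj(t,k),proj(s,k), "piv",W(-.039,.065))
print("handle side",proj(s,[*W(0,0),.105]),proj(t,[*W(0,0),.105]))
print("vise",at_z(t,(305,160),.2),at_z(t,(367,165),.1),at_z(t,(310,108),.2))
o=ctrl.get_obs()
tgt=W(-.039-.030,.137)
rows(o["ee_pos"],o["eef_rot"][2],[(*(o["ee_pos"][:2]*.9+tgt*.1),.24,.412+.2574,2),(*tgt,.24,2.986,17)],0)
E
```

```text
knob [0.5906 0.0247 0.092 ] [194.6736 256.0205] [311.3023 205.2705] piv [ 0.5794 -0.0464]
handle side [321.5817 219.5224] [268.9572 244.0068]
vise [0.4968 0.0583 0.2   ] [0.388  0.0758 0.1   ] [0.491  0.1441 0.2   ]
19 [0.5607 0.03   0.2399] 2.9818165940328742
[[0,0.53,-0.35,-0.56,0,0,-0.129],[0,0.57,-0.28,-0.56,0,0,-0.129],[0,0.63,-0.22,0,0,0,-0.136],[0,0.66,-0.13,0,0,0,-0.136],[0,0.67,-0.04,0,0,0,-0.136],[0,0.67,0.05,0,0,0,-0.136],[0,0.66,0.14,0,0,0,-0.136],[0,0.63,0.23,0,0,0,-0.136],[0,0.59,0.31,0,0,0,-0.136],[0,0.55,0.39,0,0,0,-0.136],[0,0.49,0.46,0,0,0,-0.136],[0,0.42,0.52,0,0,0,-0.136],[0,0.35,0.57,0,0,0,-0.136],[0,0.27,0.61,0,0,0,-0.136],[0,0.18,0.65,0,0,0,-0.136],[0,0.09,0.66,0,0,0,-0.136],[0,0,0.67,0,0,0,-0.136],[0,-0.09,0.66,0,0,0,-0.136],[0,-0.18,0.65,0,0,0,-0.136]]
```

Emit:
move_arm([
  [0,0.53,-0.35,-0.56,0,0,-0.129],
  [0,0.57,-0.28,-0.56,0,0,-0.129],
  [0,0.63,-0.22,0,0,0,-0.136],
  [0,0.66,-0.13,0,0,0,-0.136],
  [0,0.67,-0.04,0,0,0,-0.136],
  [0,0.67,0.05,0,0,0,-0.136],
  [0,0.66,0.14,0,0,0,-0.136],
  [0,0.63,0.23,0,0,0,-0.136],
  [0,0.59,0.31,0,0,0,-0.136],
  [0,0.55,0.39,0,0,0,-0.136],
  [0,0.49,0.46,0,0,0,-0.136],
  [0,0.42,0.52,0,0,0,-0.136],
  [0,0.35,0.57,0,0,0,-0.136],
  [0,0.27,0.61,0,0,0,-0.136],
  [0,0.18,0.65,0,0,0,-0.136],
  [0,0.09,0.66,0,0,0,-0.136],
  [0,0,0.67,0,0,0,-0.136],
  [0,-0.09,0.66,0,0,0,-0.136],
  [0,-0.18,0.65,0,0,0,-0.136],
])

```text
time_s: 3.0
ee_pos: [0.5613, 0.0313, 0.24]
eef_rot: [3.142, 0.0, 2.987]
force: [0.5, -1.2, -1.0]
grip_width: 0.0003
grip_force: 0.0
```

Run:
```python
from h import *
o=ctrl.get_obs()
p,y=rows(o["ee_pos"],o["eef_rot"][2],[(*W(-.069,.137),.076,2.986,5)],0)
w=[]
for th in np.linspace(0,1.571,15):
    w.append((*W(-.039+.072*np.sin(th)-.0185*np.cos(th),.065+.072*np.cos(th)+.0185*np.sin(th)),.076,2.986-th,1))
w.append((*W(-.039+.072,.065+.016),.076,2.986-1.571,2))
rows(p,y,w,0)
```

```text
5 [0.56089217 0.02879616 0.07499314] 2.9874857628474434
[[0,0,-0.01,0.66,0,0,0],[0,0,-0.01,0.66,0,0,0],[0,0,-0.01,0.66,0,0,0],[0,0,-0.01,0.66,0,0,0],[0,0,-0.01,0.66,0,0,0]]
17 [ 0.65290068 -0.04138002  0.07599314] 1.4154857628474424
[[0,-0.23,0.01,-0.02,0,0,0.001],[0,-0.16,0.03,0,0,0,0.113],[0,-0.17,0.04,0,0,0,0.112],[0,-0.16,0.03,0,0,0,0.112],[0,-0.16,0.03,0,0,0,0.112],[0,-0.17,0.03,0,0,0,0.113],[0,-0.16,0.03,0,0,0,0.112],[0,-0.16,0.04,0,0,0,0.112],[0,-0.17,0.03,0,0,0,0.112],[0,-0.16,0.03,0,0,0,0.112],[0,-0.16,0.03,0,0,0,0.113],[0,-0.17,0.04,0,0,0,0.112],[0,-0.16,0.03,0,0,0,0.112],[0,-0.17,0.03,0,0,0,0.112],[0,-0.16,0.03,0,0,0,0.112],[0,-0.02,0,0,0,0,0],[0,-0.02,0,0,0,0,0]]
```

Emit:
move_arm([
  [0,0,-0.01,0.66,0,0,0],
  [0,0,-0.01,0.66,0,0,0],
  [0,0,-0.01,0.66,0,0,0],
  [0,0,-0.01,0.66,0,0,0],
  [0,0,-0.01,0.66,0,0,0],
  [0,-0.23,0.01,-0.02,0,0,0],
])

```text
time_s: 3.6
ee_pos: [0.5689, 0.0263, 0.0715]
eef_rot: [-3.141, -0.007, 2.982]
force: [-0.5, -0.8, 1.5]
grip_width: 0.0006
grip_force: 0.0
```

Emit:
move_arm([
  [0,-0.16,0.03,0,0,0,0.113],
  [0,-0.17,0.04,0,0,0,0.112],
  [0,-0.16,0.03,0,0,0,0.112],
  [0,-0.16,0.03,0,0,0,0.112],
  [0,-0.17,0.03,0,0,0,0.113],
  [0,-0.16,0.03,0,0,0,0.112],
  [0,-0.16,0.04,0,0,0,0.112],
  [0,-0.17,0.03,0,0,0,0.112],
  [0,-0.16,0.03,0,0,0,0.112],
  [0,-0.16,0.03,0,0,0,0.113],
  [0,-0.17,0.04,0,0,0,0.112],
  [0,-0.16,0.03,0,0,0,0.112],
  [0,-0.17,0.03,0,0,0,0.112],
  [0,-0.16,0.03,0,0,0,0.112],
])

```text
time_s: 5.0
ee_pos: [0.6524, -0.0393, 0.0758]
eef_rot: [-3.141, -0.004, 1.406]
force: [0.1, 41.5, 3.5]
grip_width: 0.0001
grip_force: 20.5
```

Emit:
move_arm([
  [0,0.3,0,0,0,0,0],
  [0,0.3,0,0,0,0,0],
  [0,0,0,-0.8,0,0,0],
  [0,0,0,-0.9,0,0,0],
  [0,0.8,-0.4,-0.9,0,0,0],
  [0,0.9,-0.4,0,0,0,0],
  [0.6,0,0,0,0,0,0],
])

```text
time_s: 5.7
ee_pos: [0.6332, 0.0749, 0.1979]
eef_rot: [3.14, -0.001, 1.416]
force: [1.2, -0.1, -0.4]
grip_width: 0.0057
grip_force: 0.0
```

Run:
```python
from h import *
t=ctrl.camera("top")
c=t["color"][130:345,180:345]; cv2.imwrite("pics/t2.png",cv2.resize(c,None,fx=2.75,fy=2.75,interpolation=cv2.INTER_CUBIC))
o=ctrl.get_obs()
p,y=rows(o["ee_pos"],o["eef_rot"][2],[(*W(0.001,-.002),.21,1.415,5)],.6)
rows(p,y,[(*W(.001,-.002),.088,1.415,5)],.6)
```

```text
5 [ 0.60859353 -0.11833564  0.20954477] 1.4152445153237276
[[0.6,-0.77,0.02,-0.05,0,0,0],[0.6,-0.77,0.02,-0.05,0,0,0],[0.6,-0.77,0.02,-0.05,0,0,0],[0.6,-0.77,0.02,-0.05,0,0,0],[0.6,-0.77,0.02,-0.05,0,0,0]]
5 [ 0.60859353 -0.11833564  0.08704477] 1.4152445153237276
[[0.6,0,0,0.49,0,0,0],[0.6,0,0,0.49,0,0,0],[0.6,0,0,0.49,0,0,0],[0.6,0,0,0.49,0,0,0],[0.6,0,0,0.49,0,0,0]]
```

View pics/t2.png

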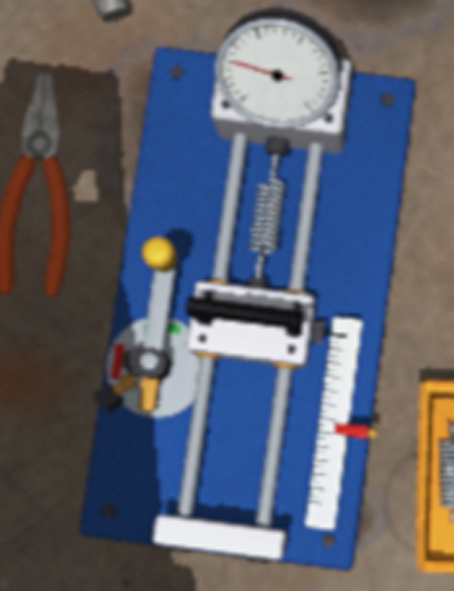

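The lever now points along +x over the green bar with the knob at (158,252) in the crop, so the carriage is free. Next is the handle grasp.

Emit:
move_arm([
  [0.6,-0.77,0.02,-0.05,0,0,0],
  [0.6,-0.77,0.02,-0.05,0,0,0],
  [0.6,-0.77,0.02,-0.05,0,0,0],
  [0.6,-0.77,0.02,-0.05,0,0,0],
  [0.6,-0.77,0.02,-0.05,0,0,0],
  [0.6,0,0,0,0,0,0],
  [0.6,0,0,0.49,0,0,0],
  [0.6,0,0,0.49,0,0,0],
  [0.6,0,0,0.49,0,0,0],
  [0.6,0,0,0.49,0,0,0],
  [0.6,0,0,0.49,0,0,0],
  [0.6,0,0,0,0,0,0],
])

```text
time_s: 6.95
ee_pos: [0.6066, -0.1204, 0.0828]
eef_rot: [-3.136, -0.0, 1.411]
force: [-0.1, -0.3, 0.2]
grip_width: 0.0569
grip_force: 0.0
```

Emit:
move_arm([
  [0,0,0,0,0,0,0],
  [0,0,0,0,0,0,0],
  [0,0,0,0,0,0,0],
  [0,0,0,0,0,0,0],
  [0,0,0,0,0,0,0],
  [0,0,0,0,0,0,0],
], force=40)

```text
time_s: 7.55
ee_pos: [0.6084, -0.1211, 0.0867]
eef_rot: [3.141, 0.0, 1.411]
force: [4.7, -0.7, -1.1]
grip_width: 0.0117
grip_force: 5.9
```

Run:
```python
from h import *
t=ctrl.camera("top");s=ctrl.camera("side")
c=t["color"][225:325,285:325]; cv2.imwrite("pics/t3.png",cv2.resize(c,None,fx=6,fy=6,interpolation=cv2.INTER_CUBIC))
c=s["color"][190:270,250:350]; cv2.imwrite("pics/s3.png",cv2.resize(c,None,fx=7,fy=7,interpolation=cv2.INTER_CUBIC))
im=np.hstack([cv2.imread("pics/t3.png"),cv2.resize(cv2.imread("pics/s3.png"),(550,600))]);cv2.imwrite("pics/c3.png",im)
print(ctrl.get_obs())
```

```text
{'time_s': 7.65, 'qpos': array([-2.55603491e-01,  5.43916943e-01,  1.41051285e+00,  1.23617376e-04,
        1.18566088e+00, -9.56221433e-02]), 'joint_vel': array([-0.00088411,  0.00187552, -0.00338781,  0.00024494,  0.00320159,
       -0.00134402]), 'tau': array([-1.25678647e-01, -6.51718140e+01, -3.17358720e+01, -5.20372402e-02,
        1.27635319e+00,  3.72278169e-03]), 'ee_pos': array([ 0.60875281, -0.12121528,  0.08662549]), 'eef_rot': array([3.14008659e+00, 2.92958505e-05, 1.41076860e+00]), 'force': array([ 4.55829965, -0.51417705, -0.78870706]), 'moment': array([-0.17999938, -0.94441755,  0.02796205]), 'grip_force': 34.498181249946356, 'grip_width': 0.00973457419981079}
```

View pics/c3.png

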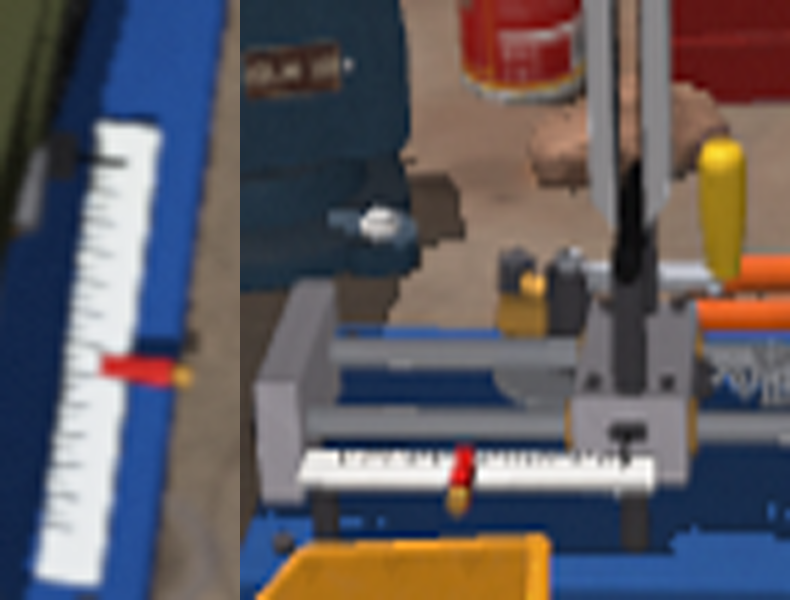

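Run:
```python
from h import *
np.set_printoptions(precision=4,suppress=True)
t=ctrl.camera("top");s=ctrl.camera("side")
print(proj(s,ctrl.get_obs()["ee_pos"]),proj(s,[*W(0,0),.098]),proj(s,[*W(0,0),.112]))
P=tri(t,(251.8,306.2),s,(251.3,320.4));R=tri(t,(286.7,307.8),s,(252.4,290.4))
print(P,R)
for z in (.035,.045,.055):
    a=at_z(t,(251.8,306.2),z)[:2];b=at_z(t,(286.7,307.8),z)[:2];print(z,(a-O)@xh,(b-O)@xh,(b-a)@xh,(b-O)@yh)
hsv=cv2.cvtColor(t["color"],cv2.COLOR_BGR2HSV)
m=cv2.inRange(hsv,(0,150,90),(8,255,255))|cv2.inRange(hsv,(172,150,90),(180,255,255))
m[:270]=0;m[300:]=0;m[:,:295]=0;m[:,325:]=0
ys,xs=np.nonzero(m);print("rider px",ys.mean(),xs.mean(),len(ys))
print([((r["conf"]),r["centre"]) for r in ctrl.cut_out("red_mark",t)])
```

```text
[322.3349 227.3379] [321.6653 222.2493] [321.4976 216.7822]
(array([ 0.5981, -0.1856,  0.0537]), np.float64(0.0007764622843681558)) (array([ 0.5293, -0.187 ,  0.056 ]), np.float64(0.0006756288410054383))
0.035 0.003026824356243312 -0.06569806839300593 -0.06872489274924924 -0.08133636385896582
0.045 0.0017905265078610895 -0.0662871545120151 -0.06807768101987619 -0.08149646296866449
0.055 0.0005542286594787593 -0.06687624063102413 -0.06743046929050289 -0.08165656207836314
rider px 286.0975609756098 308.3658536585366 41
[]
```

Emit:
move_arm([
  [0,0,-0.1,0,0,0,0],
  [0,0,-0.1,0,0,0,0],
  [0,0,-0.1,0,0,0,0],
  [0,0,-0.1,0,0,0,0],
  [0,0,-0.1,0,0,0,0],
  [0,0,-0.1,0,0,0,0],
  [0,0,-0.1,0,0,0,0],
  [0,0,-0.1,0,0,0,0],
  [0,0,-0.1,0,0,0,0],
  [0,0,-0.1,0,0,0,0],
  [0,0,-0.1,0,0,0,0],
  [0,0,-0.08,0,0,0,0],
  [0,0,0,0,0,0,0],
  [0,0,0,0,0,0,0],
], force=40)

```text
time_s: 9.2
ee_pos: [0.5537, -0.1127, 0.0902]
eef_rot: [3.131, 0.001, 1.411]
force: [10.0, -1.6, 19.3]
grip_width: 0.0008
grip_force: 8.7
```

Run:
```python
from h import *
t=ctrl.camera("top");s=ctrl.camera("side")
a=cv2.resize(t["color"][265:315,285:325],None,fx=10,fy=10,interpolation=cv2.INTER_CUBIC)
b=cv2.resize(s["color"][235:265,270:310],None,fx=10,fy=10,interpolation=cv2.INTER_CUBIC)
b=cv2.copyMakeBorder(b,0,200,0,0,cv2.BORDER_CONSTANT)
cv2.imwrite("pics/c4.png",np.hstack([a,b]))
o=ctrl.get_obs();print((o["ee_pos"][:2]-O)@xh,o["force"],o["grip_width"],o["grip_force"],o["time_s"])
```

```text
-0.057058517395140514 [ 0.48180989 -0.07672218  0.16213794] 0.0006826879589499537 0.0 9.3
```

View pics/c4.png

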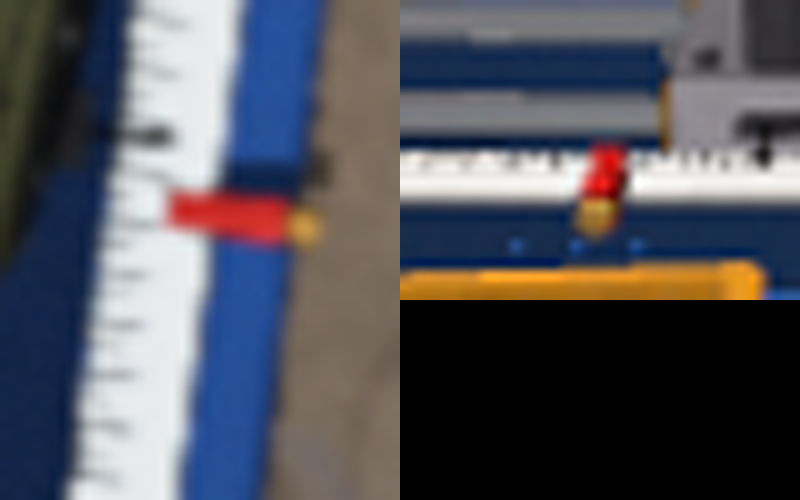

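Run:
```python
from h import *
t=ctrl.camera("top");s=ctrl.camera("side")
a=cv2.resize(t["color"][225:315,235:325],(400,400),interpolation=cv2.INTER_CUBIC)
b=cv2.resize(s["color"][190:265,275:350],(400,400),interpolation=cv2.INTER_CUBIC)
cv2.imwrite("pics/c5.png",np.hstack([a,b]))
o=ctrl.get_obs();p=proj(s,o["ee_pos"]);print(o["ee_pos"],p,(p-[275,190])*400/75)
for z in (.105,.098,.112): 
  p=proj(s,[*W(0,-.04),z]);print((p-[275,190])*400/75)
```

```text
[ 0.54955366 -0.11163141  0.08628985] [297.49486777 227.3070628 ] [119.97262811 198.97100158]
[240.93294256 191.05137951]
[241.41195075 205.98081239]
[240.45154552 176.04749247]
```

View pics/c5.png

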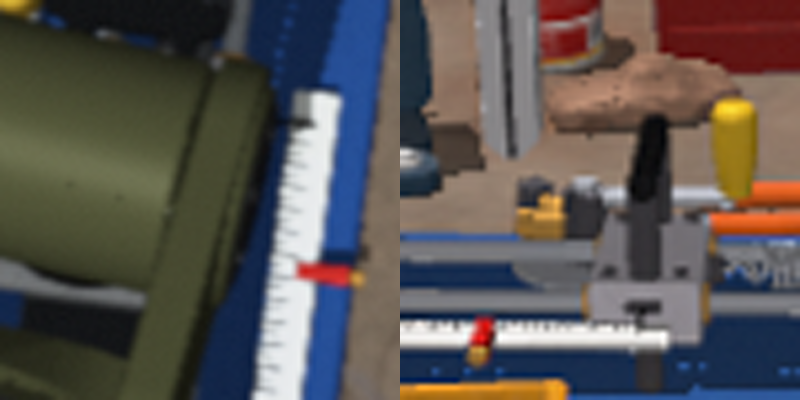

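The tips in the picture sit about 20 mm above the reported TCP, so the fingers only caught the top of the bar and slipped off. The carriage is back at its start and the rider hasn't moved. I'll regrasp about 17 mm lower, which still clears the block.

Emit:
move_arm([
  [0,0,0,-0.5,0,0,0],
  [0,0,0,-0.5,0,0,0],
  [0.6,0.04,0.4,0,0,0,0],
  [0.6,0.04,0.4,0,0,0,0],
  [0.6,0,0.4,0,0,0,0],
  [0.6,0,0,0,0,0,0],
  [0.6,0,0,0,0,0,0],
  [0.6,0,0,0,0,0,0],
  [0.6,0,0,0,0,0,0],
  [0.6,0,0,0.4,0,0,0],
  [0.6,0,0,0.4,0,0,0],
  [0.6,0,0,0.3,0,0,0],
  [0.6,0,0,0.15,0,0,0],
  [0.6,0,0,0.1,0,0,0],
  [0.6,0,0,0,0,0,0],
])

```text
time_s: 10.9
ee_pos: [0.6098, -0.1173, 0.0688]
eef_rot: [-3.141, -0.0, 1.411]
force: [-0.4, 0.6, 0.1]
grip_width: 0.0564
grip_force: 0.0
```

Emit:
move_arm([
  [0,0,0,0,0,0,0],
  [0,0,0,0,0,0,0],
  [0,0,0,0,0,0,0],
  [0,0,0,0,0,0,0],
  [0,0,0,0,0,0,0],
  [0,0,0,0,0,0,0],
  [0,0,0,0,0,0,0],
  [0,0,0,0,0,0,0],
  [0,0,0,0,0,0,0],
], force=40)

```text
time_s: 11.8
ee_pos: [0.6095, -0.1173, 0.0689]
eef_rot: [-3.141, -0.0, 1.411]
force: [-5.5, 1.3, 4.1]
grip_width: 0.013
grip_force: 40.0
```

Emit:
move_arm([
  [0,0,-0.05,0,0,0,0],
  [0,0,-0.1,0,0,0,0],
  [0,0,-0.1,0,0,0,0],
  [0,0,-0.1,0,0,0,0],
  [0,0,-0.05,0,0,0,0],
  [0,0,0,0,0,0,0],
  [0,0,0,0,0,0,0],
])

```text
time_s: 12.5
ee_pos: [0.5911, -0.1143, 0.069]
eef_rot: [3.139, 0.0, 1.411]
force: [7.4, -1.3, -4.1]
grip_width: 0.0131
grip_force: 40.0
```

Firm now (13.1 mm, 40 N). Continuing the pull.

Emit:
move_arm([
  [0,0,-0.1,0,0,0,0],
  [0,0,-0.1,0,0,0,0],
  [0,0,-0.1,0,0,0,0],
  [0,0,-0.1,0,0,0,0],
  [0,0,-0.1,0,0,0,0],
  [0,0,-0.1,0,0,0,0],
  [0,0,-0.1,0,0,0,0],
  [0,0,-0.1,0,0,0,0],
  [0,0,-0.05,0,0,0,0],
  [0,0,0,0,0,0,0],
  [0,0,0,0,0,0,0],
  [0,0,0,0,0,0,0],
])

```text
time_s: 13.7
ee_pos: [0.5498, -0.1077, 0.069]
eef_rot: [3.137, 0.0, 1.411]
force: [12.1, -2.7, -8.5]
grip_width: 0.0131
grip_force: 40.0
```

Run:
```python
from h import *
t=ctrl.camera("top");s=ctrl.camera("side")
a=cv2.resize(t["color"][265:305,285:325],(400,400),interpolation=cv2.INTER_CUBIC)
b=cv2.resize(s["color"][230:270,270:310],(400,400),interpolation=cv2.INTER_CUBIC)
for im,pc,c0,r0 in ((a,t,285,265),(b,s,270,230)):   # overlay: lines of constant tester x, 5 mm apart, on the scale
    for i,x in enumerate(np.arange(-.085,-.044,.005)):
        q=[(proj(pc,[*W(x,y),.05])-[c0,r0]+.5)*10 for y in (-.095,-.107)]
        cv2.line(im,*[tuple(np.int32(v).tolist()) for v in q],(0,255,0),1)
cv2.imwrite("pics/c6.png",np.hstack([a,b]))
o=ctrl.get_obs();print((o["ee_pos"][:2]-O)@xh,o["force"],o["grip_width"],o["grip_force"],o["time_s"])
```

```text
-0.05867885532475504 [13.25604469 -2.6877592  -7.44449704] 0.013089327372311122 39.99770522117615 13.8
```

View pics/c6.png

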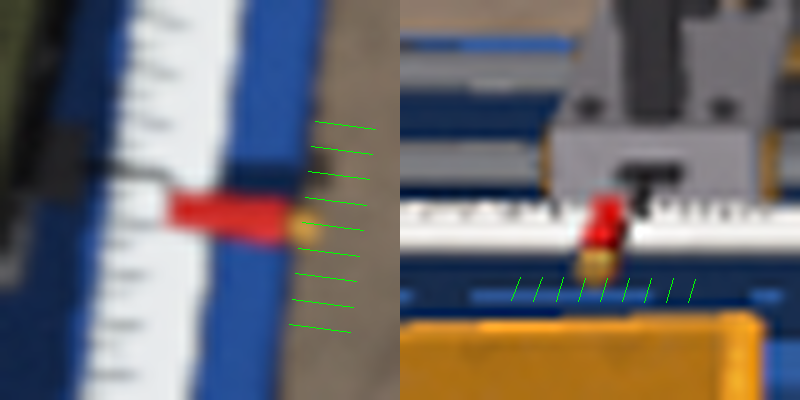

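The pointer tip is at (168,177) and the rider axis passes (168,208) in the top crop. At 5.1 px/mm that leaves about 6 mm. The side view and the travel so far suggest about 7.

Emit:
move_arm([
  [0,0,-0.05,0,0,0,0],
  [0,0,-0.05,0,0,0,0],
  [0,0,-0.03,0,0,0,0],
  [0,0,0,0,0,0,0],
  [0,0,0,0,0,0,0],
  [0,0,0,0,0,0,0],
])

```text
time_s: 14.4
ee_pos: [0.5435, -0.1068, 0.069]
eef_rot: [3.137, 0.0, 1.411]
force: [13.5, -2.1, -7.4]
grip_width: 0.013
grip_force: 40.0
```

Run:
```python
from h import *
t=ctrl.camera("top");s=ctrl.camera("side")
a=cv2.resize(t["color"][275:300,290:315],(400,400),interpolation=cv2.INTER_CUBIC)
b=cv2.resize(s["color"][235:265,275:305],(400,400),interpolation=cv2.INTER_CUBIC)
cv2.imwrite("pics/c7.png",np.hstack([a,b]))
o=ctrl.get_obs();print((o["ee_pos"][:2]-O)@xh,o["force"],o["grip_width"],o["grip_force"],o["time_s"])
```

```text
-0.0650619530592922 [13.71911697 -3.26878353 -8.03022922] 0.012716784253296119 39.997467398643494 14.5
```

View pics/c7.png

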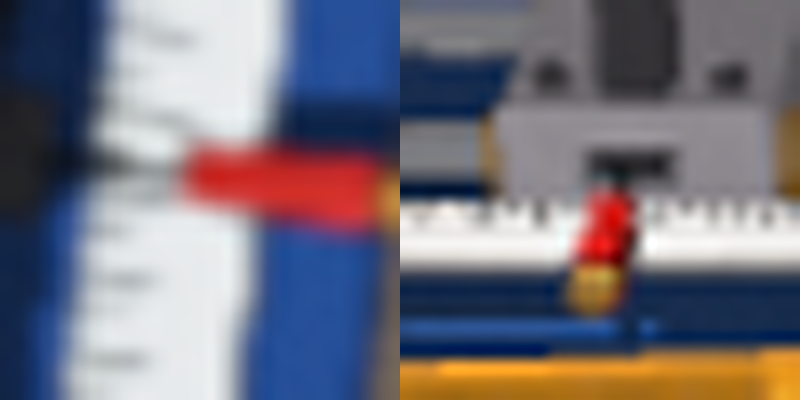

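The pointer line ends at (175,175) in the top crop and runs straight into the middle of the rider at (190,175). The side view agrees. The grip is steady at 40 N, so I'm handing in.

```bash
python3 -c "
from station import ctrl
print(ctrl.get_obs()['joint_vel'].round(4)); print(ctrl.hand_in())"
```

```text
[-0.     -0.0008 -0.0008  0.0006  0.0015  0.0008]
the job is handed in; nothing more can be done
None
```

The job is handed in: the lock lever is at the green bar and the handle is held steady with the pointer at the red rider, to within about 1 mm by camera. My first grip slipped off the handle and let the carriage spring back, but I regripped lower and repeated the pull; the rider was not moved and the loose things were not touched.

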